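Find the full slide box by weight and present it

ROBOT

A 6-joint arm with a two-finger parallel gripper is mounted at the origin on a cart in front of the work surface, level with it; the furniture and walls round the work are solid. World frame = base frame: x ahead of the robot, y to its left, z up, the work surface at z = 0. Lengths are in m, angles in degrees, forces in N, time in s.
With the tool pointing down it reaches from about 0.325 to 0.775 m from the base axis. Payload 9.3 kg.
Tool frame: the origin (TCP) lies at the very end of the fingers, on their centre line; the grasp point (between the pads) lies 19 mm behind it; x points along the fingers, z is the direction in which the jaws open and shut, and the axes are right-handed (so a half turn about x gives the same grasp; the last joint's range is limited). The gripper opens to 85 mm and grips with 20 to 120 N. Pads are 22 mm wide; open, the fingers measure 114 mm over their backs; the gripper's body (76 mm by 85 mm) begins 54 mm behind the grasp point. The pads swing forward as they close: fully open they stand 13 mm farther back than shut.
Start: joints at [58.465, 14.817, 1.232, 76.415, 0, 81.257], TCP at [0.213, 0.507, 0.231] pointing down, gripper open.
Joint ranges: [-174.27, 174.27], [-52.1, 104.24], [-59.71, 78.15], [-110.17, 111.67], [-87.03, 83.33], [-180, 180]. Speed limits (degrees/s): [127.2, 127.2, 159.86, 180, 180, 180].

INTERFACE

Orientations are given as [roll, pitch, yaw] about the fixed x, y, z axes, in that order (R = Rz(yaw) Ry(pitch) Rx(roll)).
In Python, from bench import r gives the robot as it stands.
- The arm moves only by the tool step_arm, never from a script. Its argument "rows" is a list of rows, each a list of 4 numbers: the shift along the tool's x, y, z in mm, then the turn about the tool's x in degrees. In form: [[dx, dy, dz, turn], ...]. A call has 1 to 5 rows; each row shifts and turns the commanded pose from where the row before left it, along the tool's axes as they then stand; what a row does not reach is not made up. A row lasts 1/10 s, in which the tool goes at most 50 mm and 8.59 degrees, less where a joint would pass 70% of its speed; a pose out of reach is approached as far as the arm can. A call with a gripper value outside its range is refused whole. "fingers" is the opening, from -1 (shut) to 1 (fully open), set as the call begins (left out, the last holds). The fingers move at their own pace and stop on an object; "grip_force" is the grip in N (left out, the last holds). Time passes only in rows, so rows that do not move let the fingers close. It gives the time, the measured TCP pose, the force and the opening at its end, in the units of the state.
- r.observe(): the state, without advancing time (a new reading comes with each control period).
- r.snapshot(name): name is "side" or "top" or "wrist"; returns the picture (480x640x3 uint8, blue, green, red); there is no depth.
- r.get_calibration(name): a dict with "fx", "fy", "cx", "cy" (pixels), "distortion" ([k1, k2, p1, p2, k3] as OpenCV has them; the pictures are not rectified), "world_to_cam" (4x4, takes a point from world to camera coordinates). Camera axes: x right, y up, looking along -z (the intrinsics and any distortion apply to the point x, -y, -z); pixel columns grow to the right and rows downward; lengths in m; the calibration is good to about 2 mm. A picture is of the moment at which its call begins: read the wrist's pose just before it. get_calibration takes no time and is no camera call; for the wrist camera it gives the pose at the moment of the call.
- r.close_job(): hands the job in, once; it reports no verdict.
The state is a dict: "t": time; "qpos": joint angles; "joint_vel": joint speeds; "effort": joint torques, N m; "eef_pos": TCP position; "ee_rot": TCP orientation; "ft_force": force on the tool from outside, world axes, zero at the start; "ft_torque": the same for the moment, N m; "opening": finger opening in m.
Only numpy, scipy, OpenCV 4.12 (cv2) and the standard library are available. Lean on these libraries where they do the work, as an engineer would, in place of code of your own. Each camera call takes 0.05 s, during which the arm holds its last target.

TASK

Two identical closed slide boxes stand on the table; one is full and heavy, the other is nearly empty. Lift the left one (left as seen from the robot) clear of the table to feel its weight and set it back down flat on the table, then lift the right one clear of the table to feel its weight. Put the lighter box level on the narrow orange, black-padded bar of the little stand, centred and lengthwise along the bar, and let it go; then pick up the heavier box and finish while still holding it, level and motionless, over the middle of the blue mat and about 15 cm above the table, leaving the other things alone.

Things in the scene. Friction and masses are not known exactly. Their poses are not given: they have to be found in the camera images.
- slide_box_left: the left (+y) of the two look-alikes at the start: a small closed cardboard slide carton, white with a green band along one long edge and one end face, 55 x 85 x 32 mm (x, y, z); origin at the centre of its underside, z up, y along its 85 mm length. Grasp it across the 55 mm width. It stays shut. It weighs either about 0.08 to 0.11 kg (nearly empty) or about 0.34 to 0.47 kg (full), and its look and name tell nothing about which. 
- slide_box_right: the right (-y) of the two look-alikes at the start, otherwise the same: a small closed cardboard slide carton, white with a green band along one long edge and one end face, 55 x 85 x 32 mm (x, y, z); origin at the centre of its underside, z up, y along its 85 mm length. It also weighs either 0.08 to 0.11 or 0.34 to 0.47 kg; one box is always full and the other always nearly empty.
- restock_stand: fixed stand: a dark base plate 56 x 76 x 6 mm, a slim column, and on it an orange bar 26 x 72 mm with a black rubber top pad 22 x 66 mm whose flat upper face is 60 mm above the table; origin at the centre of its underside on the table, z up, y along the bar's 72 mm length
- stand_top (a point): centre of the upper face of the stand's rubber pad, 60 mm above the table; axes as the stand's
- handover_mat: fixed flat blue mat with a black rim, 140 x 130 x 3 mm, lying on the table; origin at the centre of its underside, z up
- tip_box: bystander: green pipette-tip box with a clear lid, 84 x 101 x 62 mm, loose; origin at the centre of its underside
- black_jar: bystander: small clear jar with a black cap, the left one of two such (the other is a fixed part of the clutter), 43 mm across, 72 mm high, loose; origin at the centre of its underside
- vial: bystander: small clear vial with a blue cap, 17 mm across, 50 mm high, loose; origin at the centre of its underside
Mind the look-alikes: they are no part of the job. What is shaped like the slide_box_left but red or yellow is not meant.

How it is judged (in metres and radians):
On the way, in this order (a step that is already met when the one before it is completed fails the run):
1. the left box is lifted in the fingers, 30 mm or more above the table, while the right one still stands on the table (height (world z) of slide_box_left above 0.03 m and contact force between the fingers and slide_box_left above 1 N and contact force between slide_box_left and restock_stand below 0.05 N and height (world z) of slide_box_right below 0.006 m and angle between slide_box_right's own z axis and vertical below 0.1 rad and contact force between each of the arm, the fingers and slide_box_right below 0.1 N and linear speed of slide_box_right below 0.03 m/s), for 0.2 s.
2. the left box stands flat on the table again, released (height (world z) of slide_box_left below 0.006 m and angle between slide_box_left's own z axis and vertical below 0.1 rad and contact force between each of the arm, the fingers and slide_box_left below 0.1 N and linear speed of slide_box_left below 0.03 m/s), for 0.2 s.
3. the right box is lifted in the fingers, 30 mm or more above the table, while the left one stands on the table (all of step 2 and height (world z) of slide_box_right above 0.03 m and contact force between the fingers and slide_box_right above 1 N and contact force between slide_box_right and restock_stand below 0.05 N), for 0.2 s.
4. the lighter box lies on the stand's bar, released (((contact force between slide_box_left and restock_stand between 0.3 and 2.1 N and z of slide_box_left in the frame of stand_top between -0.004 and 0.006 m and horizontal distance between slide_box_left and stand_top below 0.025 m and angle between the y axis of slide_box_left and the y axis of restock_stand, either way round below 0.35 rad and angle between slide_box_left's own z axis and vertical below 0.1 rad and contact force between each of the fingers, the arm and slide_box_left below 0.1 N and linear speed of slide_box_left below 0.03 m/s) or (contact force between slide_box_right and restock_stand between 0.3 and 2.1 N and z of slide_box_right in the frame of stand_top between -0.004 and 0.006 m and horizontal distance between slide_box_right and stand_top below 0.025 m and angle between the y axis of slide_box_right and the y axis of restock_stand, either way round below 0.35 rad and angle between slide_box_right's own z axis and vertical below 0.1 rad and contact force between each of the fingers, the arm and slide_box_right below 0.1 N and linear speed of slide_box_right below 0.03 m/s))), for 0.2 s.
At the end, for the whole second after the job is handed in: Lighter box let go on stand: centre within 25 mm of pad centre, length within 0.35 rad of the bar, level within 0.1 rad, pressing under 2.1 N. Heavier box in the fingers, underside 80-220 mm up, within 50 mm of the mat centre, level within 0.2 rad, off stand and mat; both still ((((contact force between slide_box_left and restock_stand between 0.3 and 2.1 N and z of slide_box_left in the frame of stand_top between -0.004 and 0.006 m and horizontal distance between slide_box_left and stand_top below 0.025 m and angle between the y axis of slide_box_left and the y axis of restock_stand, either way round below 0.35 rad and angle between slide_box_left's own z axis and vertical below 0.1 rad and contact force between each of the fingers, the arm and slide_box_left below 0.1 N and linear speed of slide_box_left below 0.03 m/s) and (contact force between the fingers and slide_box_right above 1 N and height (world z) of slide_box_right between 0.08 and 0.22 m and horizontal distance between slide_box_right and handover_mat below 0.05 m and angle between slide_box_right's own z axis and vertical below 0.2 rad and linear speed of slide_box_right below 0.05 m/s and contact force between slide_box_right and restock_stand below 0.05 N and contact force between slide_box_right and handover_mat below 0.05 N)) or ((contact force between slide_box_right and restock_stand between 0.3 and 2.1 N and z of slide_box_right in the frame of stand_top between -0.004 and 0.006 m and horizontal distance between slide_box_right and stand_top below 0.025 m and angle between the y axis of slide_box_right and the y axis of restock_stand, either way round below 0.35 rad and angle between slide_box_right's own z axis and vertical below 0.1 rad and contact force between each of the fingers, the arm and slide_box_right below 0.1 N and linear speed of slide_box_right below 0.03 m/s) and (contact force between the fingers and slide_box_left above 1 N and height (world z) of slide_box_left between 0.08 and 0.22 m and horizontal distance between slide_box_left and handover_mat below 0.05 m and angle between slide_box_left's own z axis and vertical below 0.2 rad and linear speed of slide_box_left below 0.05 m/s and contact force between slide_box_left and restock_stand below 0.05 N and contact force between slide_box_left and handover_mat below 0.05 N)))); the arm keeps its last pose, push and grip.
It fails at once if a bystander is shifted by more than 25 mm (distance of any of tip_box, black_jar, vial from where it was at the start of the episode above 0.025 m).
It fails at once if a slide box is tipped by more than 0.7 rad (angle between any of slide_box_left, slide_box_right's own z axis and vertical above 0.7 rad).
It also fails if it takes over 72 s, if anything falls off the work surface, if the arm or the gripper's body presses on something with over 40 N, if the wrist force passes 120 N, or if a joint passes its speed limit or range.

## Working session

There is one attempt and no reset: what is moved stays moved. The work goes in short steps, Python scripts to look and compute and a tool call to move; the robot and the scene stay as the last step left them, time stands still between calls to the robot, and variables do not carry over. Pictures are saved under pics/ and viewed, and the job is handed in when it is done.

Besides the shell and the picture viewer there is one more tool, called as name(argument=value, ...), one argument or row to a line, values as JSON. step_arm: Moves the arm, as the interface text tells. Its arguments: {"type":"object","properties":{"rows":{"type":"array","items":{"type":"array","items":{"type":"number"}}},"fingers":{"type":"number"},"grip_force":{"type":"number"}},"required":["rows"]}

```bash
mkdir -p pics; ls
python3 - <<'E'
from bench import r
import cv2
print(r.observe())
for n in ("side","top","wrist"):
    c=r.get_calibration(n); print(n,c)
    cv2.imwrite(f"pics/{n}0.png",r.snapshot(n))
E
```

```text
pics
{'t': 0.0, 'qpos': array([ 5.84635663e+01,  1.48503814e+01,  1.18974287e+00,  7.64155573e+01,
       -5.29565393e-04,  8.12557538e+01]), 'joint_vel': array([0.06056714, 0.03327384, 0.01124319, 0.03270274, 0.04019365,
       0.03091063]), 'effort': array([ 8.79325653e-04, -5.55651784e+01,  3.44522524e+01,  1.40841844e-02,
       -1.07167891e-04, -4.31841571e-06]), 'eef_pos': array([0.21293067, 0.50680523, 0.23066967]), 'ee_rot': array([ 171.65395645,   89.92380239, -121.13823076]), 'ft_force': array([-0.89261038, -0.41334792, -0.66926102]), 'ft_torque': array([-0.00431789,  0.0141319 , -0.06642319]), 'opening': 0.0854962441973898}
side {'fx': 434.18240963588073, 'fy': 434.18240963588073, 'cx': 314.6605778960105, 'cy': 237.97796619617773, 'distortion': array([0.00581188, 0.        , 0.        , 0.        , 0.        ]), 'world_to_cam': array([[ 0.99937737,  0.03439827, -0.00785097, -0.533062  ],
       [-0.01332012,  0.57387897,  0.81883179, -0.02799288],
       [ 0.03267191, -0.81821738,  0.57397984, -0.92677285],
       [ 0.        ,  0.        ,  0.        ,  1.        ]])}
top
[... 301 characters left out ...]
110337, -0.55653162],
       [-0.21111262,  0.0025025 ,  0.97745854, -0.96020658],
       [ 0.        ,  0.        ,  0.        ,  1.        ]])}
wrist {'fx': 419.5552425043708, 'fy': 419.5552425043708, 'cx': 317.93491421156153, 'cy': 239.11007455523222, 'distortion': array([-0.04595596,  0.        ,  0.        ,  0.        ,  0.        ]), 'world_to_cam': array([[ 3.88742985e-01,  9.21345909e-01, -7.79533583e-04,
        -5.47984216e-01],
       [-8.84851680e-01,  3.73108958e-01, -2.78975283e-01,
         3.52023603e-02],
       [-2.56741885e-01,  1.09139456e-01,  9.60297966e-01,
        -3.79309661e-01],
       [ 0.00000000e+00,  0.00000000e+00,  0.00000000e+00,
         1.00000000e+00]])}
```

View pics/top0.png

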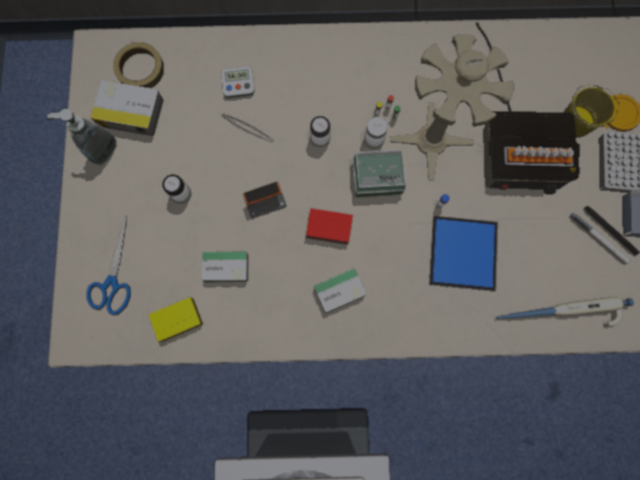

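View pics/side0.png

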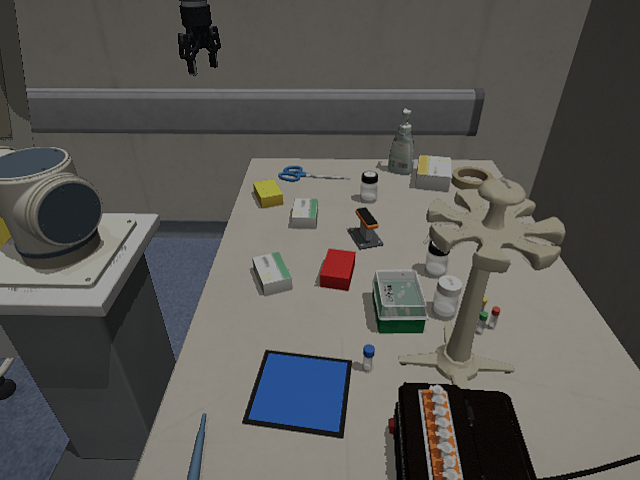

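View pics/wrist0.png

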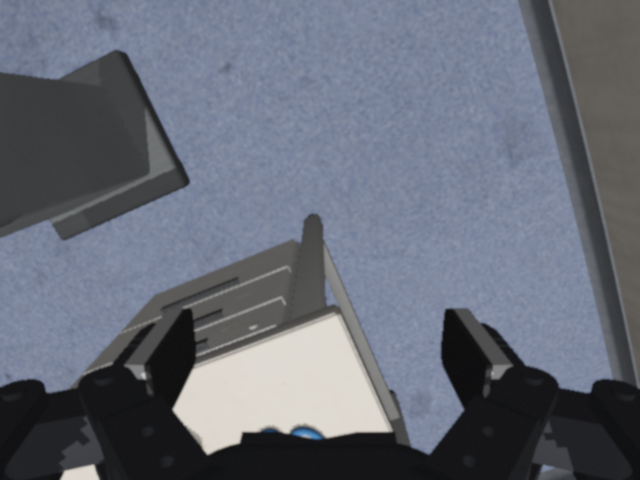

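The top view shows the left box at about (225,267), the right box at (340,291), the stand at (265,198), the mat at (464,253) and the vial at (444,200). The red box (330,226) and yellow box (175,320) are decoys. Next I'll measure these positions.

```bash
cat > h.py <<'E'
import numpy as np, cv2
from bench import r
def ray(cal,uv):
    uv=np.asarray(uv,float).reshape(-1,1,2)
    K=np.array([[cal['fx'],0,cal['cx']],[0,cal['fy'],cal['cy']],[0,0,1]])
    n=cv2.undistortPoints(uv,K,np.array(cal['distortion'])).reshape(-1,2)
    d=np.c_[n[:,0],-n[:,1],-np.ones(len(n))]
    W=np.array(cal['world_to_cam']);R=W[:3,:3];o=-R.T@W[:3,3]
    return o,d@R
def onplane(cal,uv,z):
    o,d=ray(cal,uv); return o+d*((z-o[2])/d[:,2])[:,None]
def proj(cal,p):
    W=np.array(cal['world_to_cam']);c=np.atleast_2d(p)@W[:3,:3].T+W[:3,3]
    q=np.c_[c[:,0],-c[:,1],-c[:,2]]
    K=np.array([[cal['fx'],0,cal['cx']],[0,cal['fy'],cal['cy']],[0,0,1]])
    return cv2.projectPoints(q,np.zeros(3),np.zeros(3),K,np.array(cal['distortion']))[0].reshape(-1,2)
E
python3 - <<'E'
import cv2,numpy as np
im=cv2.imread('pics/top0.png')
a=cv2.resize(im[170:350,190:380],None,fx=4,fy=4,interpolation=cv2.INTER_CUBIC)
cv2.imwrite('pics/z1.png',cv2.resize(a,(632,600)))
hsv=cv2.cvtColor(im,cv2.COLOR_BGR2HSV)
for p in [(225,267),(225,255),(225,290),(340,295),(335,280),(265,192),(265,205),(225,275)]: print(p,im[p[1],p[0]],hsv[p[1],p[0]])
E
```

```text
(225, 267) [146 143 142] [113   7 146]
(225, 255) [ 92 120  75] [ 71  96 120]
(225, 290) [121 129 134] [ 18  25 134]
(340, 295) [133 131 132] [135   4 133]
(335, 280) [ 92 120  76] [ 71  94 120]
(265, 192) [37 38 40] [10 19 40]
(265, 205) [49 48 49] [150   5  49]
(225, 275) [146 142 142] [120   7 146]
```

View pics/z1.png

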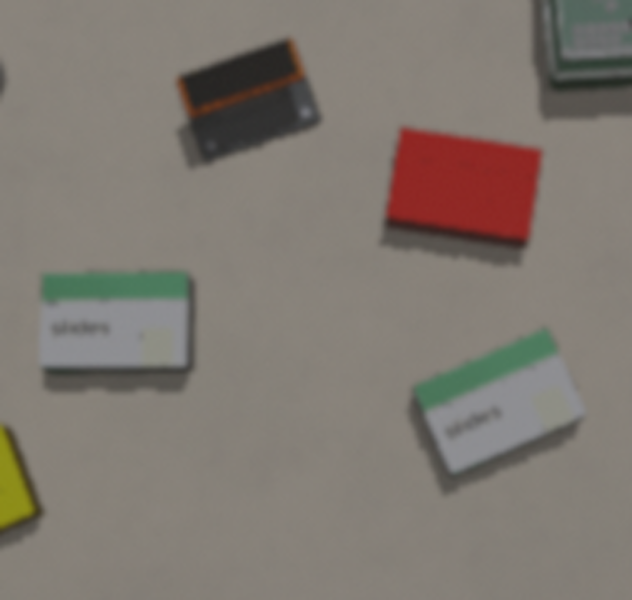

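```bash
cat > m.py <<'E'
from h import *
def rect(cal,mask,z,near=None,k=True):
    n,l,s,c=cv2.connectedComponentsWithStats(mask.astype(np.uint8))
    out=[]
    for i in range(1,n):
        if s[i,4]<60: continue
        ys,xs=np.where(l==i)
        P=onplane(cal,np.c_[xs,ys],z)[:,:2]
        (cx,cy),(w,h),a=cv2.minAreaRect((P*1000).astype(np.float32))
        if w>h: w,h,a=h,w,a+90   # long side is h; its dir = a+90
        la=(a+90+90)%180-90
        out.append((c[i].round(0),s[i,4],(round(cx,1),round(cy,1)),(round(w,1),round(h,1)),round(la%180,1),P.mean(0).round(4)))
    return out
def boxmask(im):
    hsv=cv2.cvtColor(im,cv2.COLOR_BGR2HSV)
    H,S,V=[hsv[...,i].astype(int) for i in range(3)]
    return ((S<15)&(V>120))|((H>60)&(H<85)&(S>50)&(V>90))
E
python3 - <<'E'
from m import *
im=cv2.imread('pics/top0.png');cal=r.get_calibration('top')
for o in rect(cal,cv2.morphologyEx(boxmask(im).astype(np.uint8),cv2.MORPH_CLOSE,np.ones((5,5))),.032):
    if o[1]<4000: print('box',o)
hsv=cv2.cvtColor(im,cv2.COLOR_BGR2HSV);H,S,V=[hsv[...,i].astype(int) for i in range(3)]
for o in rect(cal,(H>100)&(H<120)&(S>170),.003): print('mat',o)
org=np.zeros_like(H,bool);org[175:225,235:295]=((S>110)&(H<25)&(V>40))[175:225,235:295]
for o in rect(cal,cv2.morphologyEx(org.astype(np.uint8),cv2.MORPH_CLOSE,np.ones((15,15))),.058): print('stand',o)
dk=np.zeros_like(H,bool);dk[175:225,235:295]=((V<48)&(S<60))[175:225,235:295]
print([tuple(x) for x in cv2.boxPoints(cv2.minAreaRect(np.argwhere(org)[:,::-1].astype(np.float32)))])
print(onplane(cal,[(444,200),(175,180),(320,128),(380,172)],.05).round(3))
im=im[175:225,235:295];cv2.imwrite('pics/z2.png',cv2.resize(im,None,fx=12,fy=12,interpolation=cv2.INTER_NEAREST)[:600,:720])
s=cv2.imread('pics/side0.png')[195:255,335:395];cv2.imwrite('pics/z3.png',cv2.resize(s,None,fx=10,fy=10,interpolation=cv2.INTER_NEAREST))
E
```

```text
box (array([238.,  81.]), np.int32(518), (892.0, 116.8), (59.9, 65.9), 95.7, array([0.8897, 0.1157]))
box (array([126.,  98.]), np.int32(1424), (860.3, 346.6), (58.2, 122.2), 77.4, array([0.8586, 0.3441]))
box (array([ 67., 116.]), np.int32(239), (823.1, 463.0), (32.5, 74.7), 65.1, array([0.8216, 0.4632]))
box (array([377., 125.]), np.int32(287), (783.7, -166.1), (36.8, 38.7), 88.4, array([ 0.7838, -0.1667]))
box (array([320., 125.]), np.int32(143), (789.0, -50.7), (26.7, 27.1), 135.2, array([ 0.7888, -0.0511]))
box (array([621., 159.]), np.int32(1740), (698.7, -654.5), (69.4, 117.9), 173.4, array([ 0.6992, -0.6517]))
box (array([400., 162.]), np.int32(81), (699.4, -210.7), (36.1, 92.4), 29.2, array([ 0.7038, -0.2083]))
box (array([172., 183.]), np.int32(152), (672.4, 245.7), (25.8, 27.1), 1.6, array([0.6728, 0.2455]))
box (array([117., 252.]), np.int32(264), (548.5, 344.1), (13.7, 108.7), 167.8, array([0.5371, 0.3472]))
box (array([610., 245.]), np.int32(210), (524.7, -605.2), (9.3, 91.3), 44.6, array([ 0.5249, -0.6048]))
box (array([223., 265.]), np.int32(1160), (505.6, 141.1), (52
[... 366 characters left out ...]
ay([305., 468.]), np.int32(3212), (138.4, -0.9), (36.7, 305.3), 88.5, array([ 0.1383, -0.0059]))
mat (array([464., 253.]), np.int32(3437), (523.4, -329.2), (112.7, 123.4), 172.7, array([ 0.5227, -0.3294]))
mat (array([108., 292.]), np.int32(312), (461.7, 370.8), (65.8, 80.2), 72.4, array([0.4637, 0.3707]))
stand (array([262., 196.]), np.int32(182), (638.4, 63.7), (23.0, 69.8), 108.3, array([0.6334, 0.0643]))
[(np.float32(243.04976), np.float32(194.32663)), (np.float32(277.4812), np.float32(182.49081)), (np.float32(281.21832), np.float32(193.36243)), (np.float32(246.78687), np.float32(205.19824))]
[[ 0.619 -0.286  0.05 ]
 [ 0.673  0.234  0.05 ]
 [ 0.774 -0.051  0.05 ]
 [ 0.679 -0.166  0.05 ]]
```

View pics/z2.png

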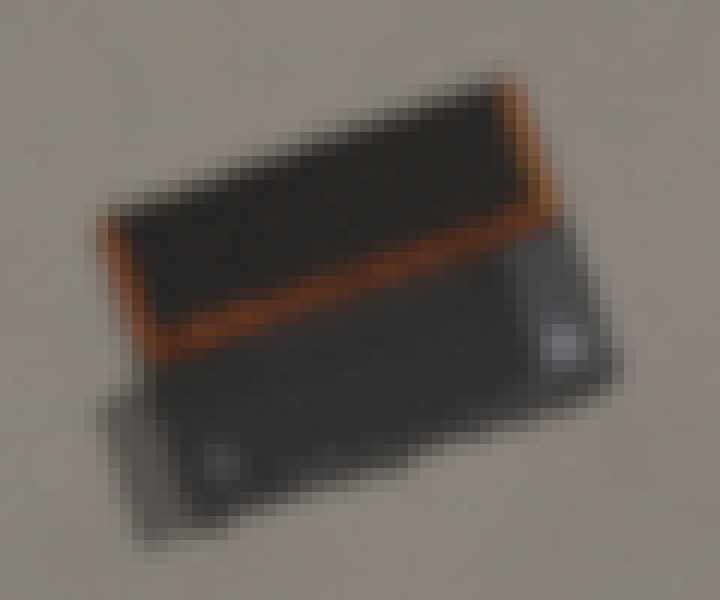

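View pics/z3.png

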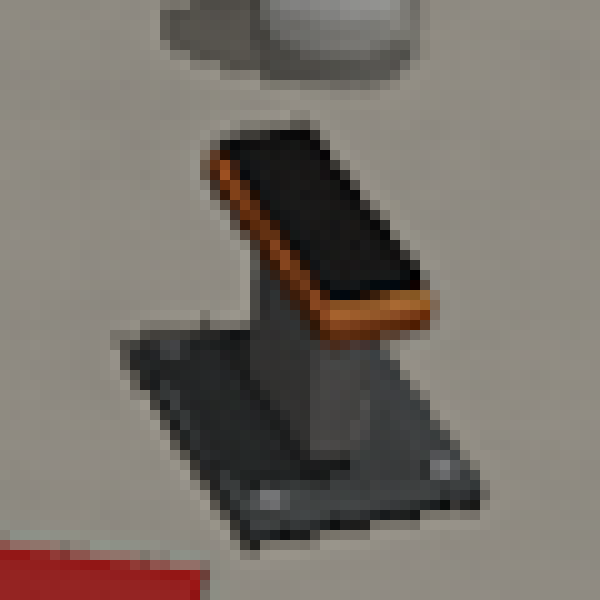

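Run:
```python
from m import *
ct=r.get_calibration('top');cs=r.get_calibration('side')
a=np.array([(108,208),(498,90),(538,200),(155,323)])/12-.5+(235,175)
b=np.array([(225,155),(305,130),(425,280),(330,300)])/10-.5+(335,195)
for c,q in((ct,a),(cs,b)):
    P=onplane(c,q,.06)[:,:2];m=P.mean(0)
    print(P.round(4).tolist(),m.round(4))
P=onplane(ct,a,.06)[:,:2]
d=P[1]+P[2]-P[0]-P[3];print('yaw',np.degrees(np.arctan2(-d[1],-d[0])),[np.linalg.norm(P[i]-P[i-1]) for i in range(4)])
base=np.array([(200,520),(612,378)])/12-.5+(235,175);B=onplane(ct,base,.006)[:,:2];d=B[0]-B[1];print('base',B,np.linalg.norm(d),np.degrees(np.arctan2(d[1],d[0])))
im=cv2.imread('pics/side0.png')
for o in rect(cs,cv2.morphologyEx(boxmask(im).astype(np.uint8),cv2.MORPH_CLOSE,np.ones((5,5))),.032): 
  if 250<o[0][0]<330: print('box',o)
hsv=cv2.cvtColor(im,cv2.COLOR_BGR2HSV);H,S,V=[hsv[...,i].astype(int) for i in range(3)]
for o in rect(cs,(H>100)&(H<120)&(S>170),.003): print('mat',o)
s=im[180:300,240:340];cv2.imwrite('pics/z4.png',cv2.resize(s,None,fx=5,fy=5,interpolation=cv2.INTER_NEAREST))
```

```text
[[0.6427, 0.0993], [0.6607, 0.0368], [0.6421, 0.0306], [0.6234, 0.0918]] [0.6422 0.0646]
[[0.6227, 0.0832], [0.6406, 0.094], [0.6618, 0.0344], [0.6417, 0.0264]] [0.6417 0.0595]
yaw 106.50322615953752 [np.float64(0.020675167889413176), np.float64(0.06505504119701823), np.float64(0.01954648535826568), np.float64(0.06398704693230559)]
base [[0.60452949 0.09108105]
 [0.62712146 0.02206864]] 0.07261618359452308 108.12643135546924
box (array([264.,  90.]), np.int32(789), (222.7, 1055.4), (27.6, 1816.7), 0.4, array([0.2866, 1.0547]))
box (array([324., 175.]), np.int32(90), (557.8, 300.0), (18.1, 117.4), 167.5, array([0.5469, 0.302 ]))
box (array([304., 208.]), np.int32(442), (505.1, 139.1), (53.0, 85.6), 90.6, array([0.5046, 0.1375]))
box (array([271., 267.]), np.int32(732), (453.0, -82.4), (53.9, 87.2), 112.1, array([ 0.4539, -0.0817]))
mat (array([291., 174.]), np.int32(129), (457.7, 369.7), (72.7, 80.2), 91.1, array([0.4542, 0.3669]))
mat (array([369., 352.]), np.int32(71), (628.4, -255.7), (14.4, 25.0), 85.7, array([ 0.6286, -0.2574]))
mat (array([300., 392.]), np.int32(5953), (523.7, -329.2), (117.2, 126.6), 172.7, array([ 0.524 , -0.3337]))
```

View pics/z4.png

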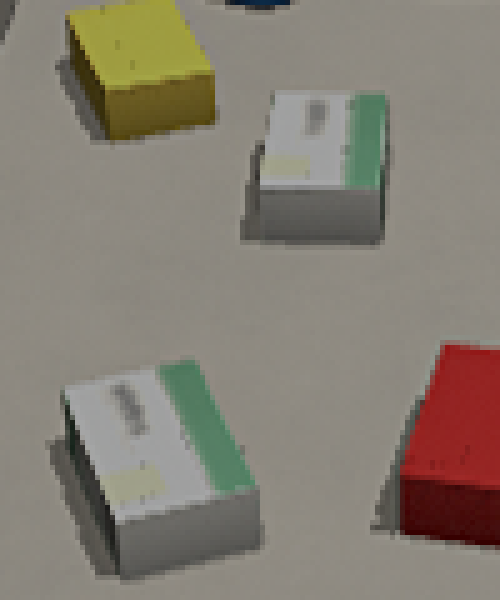

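Both views agree to a few millimetres: left box (0.505, 0.140), right box (0.453, -0.081), stand (0.642, 0.062) and mat centre (0.5235, -0.330). Reach, sizes and heights all check out. Next is a move calculator.

```bash
cat > plan.py <<'E'
import sys,numpy as np
from scipy.spatial.transform import Rotation as Ro
from bench import r
o=r.observe()
R=Ro.from_euler('xyz',o['ee_rot'],degrees=True).as_matrix()
jaw=np.degrees(np.arctan2(R[1,2],R[0,2]))
print('t',round(o['t'],2),'tcp',o['eef_pos'].round(4),'jaw',round(jaw,2),'tilt',np.degrees(np.arccos(-R[2,0])).round(2),'F',o['ft_force'].round(2),'open',round(o['opening'],4),'q',o['qpos'].round(1))
if len(sys.argv)>1:
    x,y,z,j=map(float,sys.argv[1:5])
    turn=-(((j-jaw)+90)%180-90)
    d=np.array([x,y,z])-o['eef_pos']
    print('shift now(mm)',(R.T@d*1000).round(1),'turn',round(turn,2))
    R2=R@Ro.from_euler('x',turn,degrees=True).as_matrix()
    print('shift after turn',(R2.T@d*1000).round(1))
E
python3 plan.py .505 .140 .12 0
```

```text
t 0.15 tcp [0.2129 0.5069 0.2308] jaw 67.21 tilt 0.06 F [ 0.07 -0.07  0.43] open 0.0853 q [58.5 14.8  1.2 76.4  0.  81.3]
shift now(mm) [ 111.  -411.4 -224.9] turn 67.21
shift after turn [ 111.  -366.8  292.1]
```

step_arm(
  rows=[
    [0,0,0,8.4],
    [0,0,0,8.4],
    [0,0,0,8.4],
    [0,0,0,8.4],
    [0,0,0,8.4],
  ],
  fingers=1,
  grip_force=40,
)

```text
t: 0.65
eef_pos: [0.213, 0.507, 0.231]
ee_rot: [-145.9, 90.0, -121.0]
ft_force: [0.0, -0.8, -0.4]
opening: 0.0855
```

step_arm(
  rows=[
    [0,0,0,8.4],
    [0,0,0,8.4],
    [0,0,0,8.4],
    [0,0,0,8.4],
    [0,0,0,0],
  ],
)

```text
t: 1.15
eef_pos: [0.213, 0.507, 0.231]
ee_rot: [-114.6, 90.0, -123.1]
ft_force: [-0.4, -1.1, 0.1]
opening: 0.0851
```

step_arm(
  rows=[
    [0,-36,29,0],
    [0,-36,29,0],
    [0,-36,29,0],
    [0,-36,29,0],
    [0,-36,29,0],
  ],
)

```text
t: 1.65
eef_pos: [0.3307, 0.3062, 0.2313]
ee_rot: [26.5, 90.0, 18.4]
ft_force: [0.3, 1.1, -0.7]
opening: 0.0855
```

step_arm(
  rows=[
    [10,-36,29,0],
    [20,-36,29,0],
    [20,-36,29,0],
    [20,-36,29,0],
    [10,-36,29,0],
  ],
)

```text
t: 2.15
eef_pos: [0.4468, 0.1076, 0.1504]
ee_rot: [-173.4, 89.9, 178.5]
ft_force: [0.9, 0.1, 0.9]
opening: 0.0852
```

```bash
python3 - <<'E'
from m import *
c=r.get_calibration('wrist');np.save('cw1.npy',c['world_to_cam']);im=r.snapshot('wrist');cv2.imwrite('pics/w1.png',im)
E
python3 plan.py .505 .140 .12 0
```

```text
t 2.2 tcp [0.4501 0.1029 0.1493] jaw -8.31 tilt 0.15 F [ 4.92 -3.47  0.5 ] open 0.0855 q [ 2.500e+00  8.700e+00 -1.910e+01  6.230e+01 -1.000e-01  1.008e+02]
shift now(mm) [29.2 44.8 49. ] turn -8.31
shift after turn [29.2 37.2 54.9]
```

View pics/w1.png

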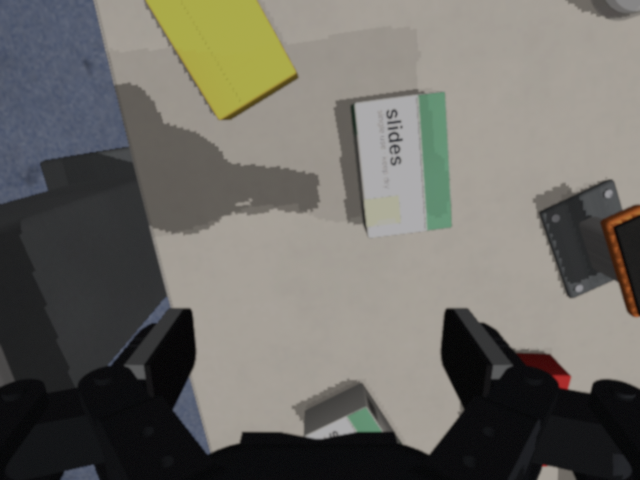

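The wrist view shows the left box at about (403,165), the stand base at right and the right box at bottom. I gave one turn row too many, so the jaw is at -8°. I'll refine the box pose from this view.

```bash
python3 - <<'E'
from m import *
c=r.get_calibration('wrist');c['world_to_cam']=np.load('cw1.npy');im=cv2.imread('pics/w1.png')
hsv=cv2.cvtColor(im,cv2.COLOR_BGR2HSV)
print(hsv[165,370],hsv[165,437],hsv[165,410],hsv[165,480],hsv[232,380])
q=np.array([(355,103),(444,92),(451,229),(369,236)])
P=onplane(c,q,.032)[:,:2];print(P.round(4).tolist(),P.mean(0).round(4))
d=P[0]+P[1]-P[2]-P[3];print(np.degrees(np.arctan2(d[1],d[0])),[np.linalg.norm(P[i]-P[i-1]) for i in range(4)])
E
python3 plan.py .505 .140 .12 0
```

```text
[135   3 173] [ 70  79 139] [135   3 173] [ 19  22 166] [135   3 173]
[[0.4789, 0.1818], [0.532, 0.1808], [0.5311, 0.0959], [0.478, 0.0988]] [0.505  0.1393]
89.40761398804165 [np.float64(0.08301440425044443), np.float64(0.05318064971735662), np.float64(0.08487336301569527), np.float64(0.05320064348650212)]
t 2.2 tcp [0.4501 0.1029 0.1493] jaw -8.31 tilt 0.15 F [ 4.92 -3.47  0.5 ] open 0.0855 q [ 2.500e+00  8.700e+00 -1.910e+01  6.230e+01 -1.000e-01  1.008e+02]
shift now(mm) [29.2 44.8 49. ] turn -8.31
shift after turn [29.2 37.2 54.9]
```

All three views agree on (0.505, 0.1395).

step_arm(
  rows=[
    [0,0,0,-8.3],
    [0,18,27,0],
    [0,19,28,0],
    [29,0,0,0],
    [0,0,0,0],
  ],
)

```text
t: 2.7
eef_pos: [0.5005, 0.1465, 0.1197]
ee_rot: [-172.6, 89.7, -172.4]
ft_force: [-2.1, -1.0, -0.5]
opening: 0.0851
```

```bash
python3 plan.py .505 .1395 .008 0
```

```text
t 2.7 tcp [0.5005 0.1465 0.1197] jaw 0.16 tilt 0.32 F [-2.09 -1.   -0.53] open 0.0851 q [  7.1  15.6 -14.5  60.2  -0.   96.9]
shift now(mm) [111.7  -6.9   5.1] turn 0.16
shift after turn [111.7  -6.9   5.1]
```

step_arm(
  rows=[
    [20,-7,5,0],
    [30,0,0,0],
    [30,0,0,0],
    [0,0,0,0],
    [0,0,0,0],
  ],
)

```text
t: 3.2
eef_pos: [0.5068, 0.1392, 0.0437]
ee_rot: [-171.3, 90.0, -171.3]
ft_force: [0.8, 0.3, 0.8]
opening: 0.0853
```

```bash
python3 plan.py .505 .1395 .008 0
```

```text
t 3.2 tcp [0.5068 0.1392 0.0437] jaw -0.01 tilt 0.04 F [0.78 0.32 0.81] open 0.0853 q [  6.2  19.8 -20.9  49.3  -0.   96.2]
shift now(mm) [35.7  0.3 -1.7] turn -0.01
shift after turn [35.7  0.3 -1.7]
```

step_arm(
  rows=[
    [18,0,-2,0],
    [16,0,0,0],
    [0,0,0,0],
    [0,0,0,0],
  ],
)

```text
t: 3.6
eef_pos: [0.5057, 0.1394, 0.0104]
ee_rot: [6.1, 89.9, 6.0]
ft_force: [0.6, -0.2, -0.2]
opening: 0.0855
```

step_arm(
  rows=[
    [0,0,0,0],
    [0,0,0,0],
    [0,0,0,0],
    [0,0,0,0],
    [0,0,0,0],
  ],
  fingers=-1,
  grip_force=40,
)

```text
t: 4.1
eef_pos: [0.5056, 0.1394, 0.0099]
ee_rot: [6.4, 89.9, 6.3]
ft_force: [-0.8, -0.7, 7.0]
opening: 0.0546
```

```bash
python3 plan.py .505 .1395 .008 0
```

```text
t 4.1 tcp [0.5056 0.1394 0.0099] jaw -0.09 tilt 0.11 F [-0.76 -0.73  7.  ] open 0.0546 q [  6.2  21.8 -23.8  44.3   0.   96.3]
shift now(mm) [ 1.9  0.1 -0.6] turn -0.09
shift after turn [ 1.9  0.1 -0.6]
```

step_arm(
  rows=[
    [0,0,0,0],
    [-10,0,0,0],
    [-15,0,0,0],
    [-15,0,0,0],
    [-15,0,0,0],
  ],
)

```text
t: 4.6
eef_pos: [0.5046, 0.1393, 0.0647]
ee_rot: [-172.1, 90.0, -172.1]
ft_force: [0.4, -0.5, -4.5]
opening: 0.0544
```

step_arm(
  rows=[
    [0,0,0,0],
    [0,0,0,0],
    [0,0,0,0],
    [0,0,0,0],
    [0,0,0,0],
  ],
)

```text
t: 5.1
eef_pos: [0.5046, 0.1393, 0.0631]
ee_rot: [-173.7, 89.9, -173.8]
ft_force: [-0.2, -0.3, -3.8]
opening: 0.0546
```

```bash
python3 - <<'E'
from m import *
F=[]
for i in range(3):
    im=r.snapshot('side'); o=r.observe();F.append(np.r_[o['ft_force'],o['ft_torque']])
print(np.mean(F,0).round(2))
cv2.imwrite('pics/s1.png',cv2.resize(im[130:330,200:440],None,fx=3,fy=3)[:600])
E
python3 plan.py .505 .1395 .010 0
```

```text
[ 0.16 -0.43 -3.7   0.01 -0.    0.02]
t 5.25 tcp [0.5048 0.1393 0.0634] jaw -0.09 tilt 0.03 F [ 0.1  -0.21 -3.74] open 0.0548 q [  6.2  18.5 -19.5  52.    0.   96.3]
shift now(mm) [53.4  0.2  0.2] turn -0.09
shift after turn [53.4  0.2  0.2]
```

View pics/s1.png

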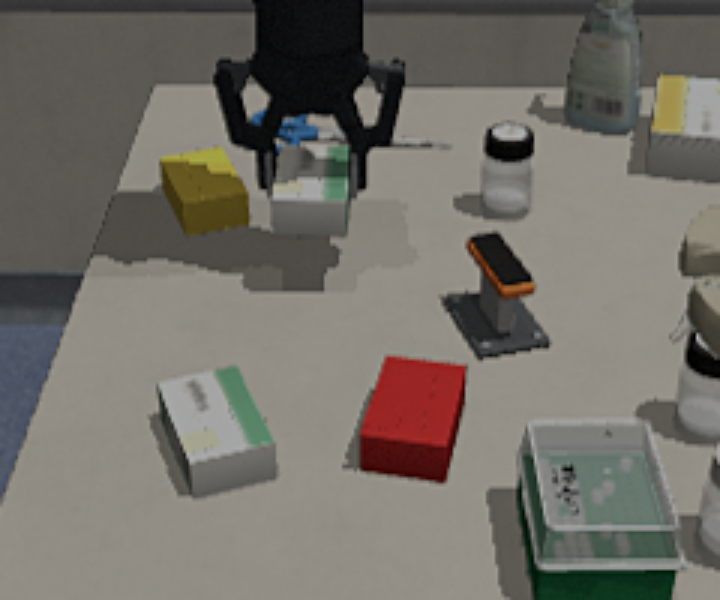

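The left box hangs clear and level in the fingers. The force reads -3.7 N, about 0.38 kg, so it is heavy. Setting it down.

step_arm(
  rows=[
    [20,0,0,0],
    [18,0,0,0],
    [9,0,0,0],
    [4,0,0,0],
    [0,0,0,0],
  ],
)

```text
t: 5.75
eef_pos: [0.5049, 0.1394, 0.0126]
ee_rot: [-174.0, 90.0, -174.1]
ft_force: [0.8, 0.7, -3.9]
opening: 0.0546
```

```bash
python3 plan.py .505 .1395 .010 0
```

```text
t 5.75 tcp [0.5049 0.1394 0.0126] jaw -0.09 tilt 0.03 F [ 0.78  0.67 -3.93] open 0.0546 q [  6.2  21.6 -23.6  44.8   0.   96.3]
shift now(mm) [2.6 0.1 0.1] turn -0.09
shift after turn [2.6 0.1 0.1]
```

step_arm(
  rows=[
    [2,0,0,0],
    [0,0,0,0],
    [0,0,0,0],
  ],
)

```text
t: 6.05
eef_pos: [0.5052, 0.1394, 0.0112]
ee_rot: [6.1, 90.0, 6.0]
ft_force: [0.3, 0.2, -3.1]
opening: 0.0546
```

```bash
python3 plan.py .505 .1395 .010 0
```

```text
t 6.05 tcp [0.5052 0.1394 0.0112] jaw -0.09 tilt 0.04 F [ 0.28  0.18 -3.08] open 0.0546 q [  6.2  21.7 -23.7  44.6  -0.   96.3]
shift now(mm) [ 1.2  0.1 -0.2] turn -0.09
shift after turn [ 1.2  0.1 -0.2]
```

step_arm(
  rows=[
    [2,0,0,0],
    [0,0,0,0],
    [0,0,0,0],
  ],
)

```text
t: 6.35
eef_pos: [0.5054, 0.1394, 0.0099]
ee_rot: [4.5, 89.9, 4.4]
ft_force: [-3.6, -0.7, 9.1]
opening: 0.0541
```

step_arm(
  rows=[
    [0,0,0,0],
    [0,0,0,0],
    [0,0,0,0],
    [0,0,0,0],
    [0,0,0,0],
  ],
  fingers=1,
)

```text
t: 6.85
eef_pos: [0.505, 0.1394, 0.0086]
ee_rot: [-173.9, 90.0, -174.0]
ft_force: [0.5, 0.3, 0.8]
opening: 0.0856
```

step_arm(
  rows=[
    [-20,0,0,0],
    [-30,0,0,0],
    [-40,0,0,0],
    [-20,0,0,0],
    [0,0,0,0],
  ],
)

```text
t: 7.35
eef_pos: [0.5065, 0.1396, 0.1217]
ee_rot: [6.4, 89.7, 6.4]
ft_force: [-0.5, -0.1, -0.6]
opening: 0.0855
```

```bash
python3 plan.py .453 -.081 .12 22.2
```

```text
t 7.35 tcp [0.5065 0.1396 0.1217] jaw -0.09 tilt 0.31 F [-0.52 -0.1  -0.55] open 0.0855 q [  6.2  15.5 -14.3  59.9   0.   96.3]
shift now(mm) [   1.3 -220.7  -53.2] turn -22.29
shift after turn [   1.3 -184.  -132.9]
```

step_arm(
  rows=[
    [0,-44,-11,0],
    [0,-44,-11,0],
    [0,-44,-11,0],
    [0,-44,-10,0],
    [0,-44,-10,0],
  ],
)

```text
t: 7.85
eef_pos: [0.4505, -0.0819, 0.1179]
ee_rot: [159.0, 89.9, 158.9]
ft_force: [0.8, -0.8, -0.6]
opening: 0.0854
```

step_arm(
  rows=[
    [0,0,0,-7.5],
    [0,0,0,-7.5],
    [0,0,0,-7.3],
    [0,0,0,0],
    [0,0,0,0],
  ],
)

```text
t: 8.35
eef_pos: [0.4513, -0.0804, 0.1181]
ee_rot: [136.9, 89.9, 158.9]
ft_force: [1.1, 0.1, -0.6]
opening: 0.0852
```

```bash
python3 - <<'E'
from m import *
c=r.get_calibration('wrist');np.save('cw2.npy',c['world_to_cam']);im=r.snapshot('wrist');cv2.imwrite('pics/w2.png',im)
t=r.snapshot('top');cv2.imwrite('pics/t2.png',t)
E
python3 plan.py .453 -.081 .12 22.2
```

```text
t 8.45 tcp [ 0.4515 -0.0804  0.1184] jaw 22.06 tilt 0.03 F [-0.12 -0.26  0.77] open 0.0856 q [-20.6   9.8 -22.7  57.6  -0.   47.3]
shift now(mm) [-1.6 -1.2  1.2] turn -0.14
shift after turn [-1.6 -1.2  1.2]
```

View pics/w2.png

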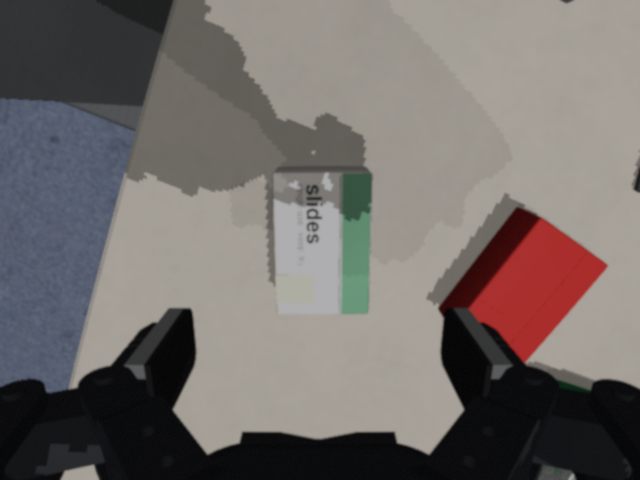

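View pics/t2.png

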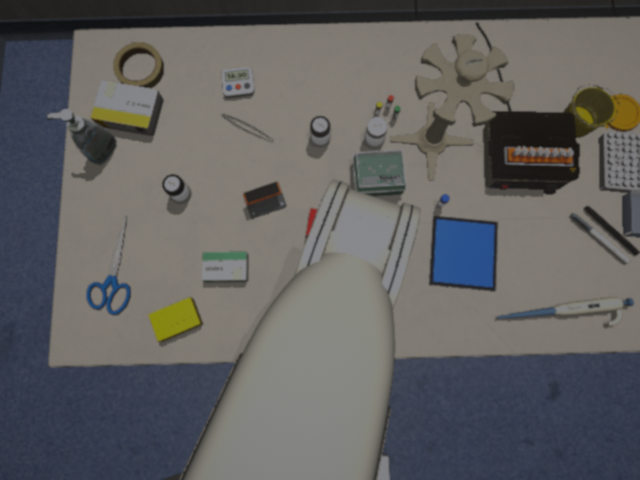

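The wrist view shows the right box spanning about (275–371, 172–314), square to the jaws. The top view shows the left box back where it was, at (225,267).

```bash
python3 - <<'E'
from m import *
c=r.get_calibration('wrist');c['world_to_cam']=np.load('cw2.npy')
P=onplane(c,[(275,173),(371,173),(369,313),(277,313)],.032)[:,:2];print(P.round(4).tolist(),P.mean(0).round(4))
d=P[0]+P[1]-P[2]-P[3];print(np.degrees(np.arctan2(d[1],d[0])),[np.linalg.norm(P[i]-P[i-1]).round(4) for i in range(4)])
E
python3 plan.py .453 -.081 .009 22.2
```

```text
[[0.413, -0.0516], [0.4615, -0.0321], [0.4943, -0.109], [0.4431, -0.1296]] [ 0.453  -0.0806]
112.10641550054164 [np.float64(0.0836), np.float64(0.0523), np.float64(0.0837), np.float64(0.0552)]
t 8.45 tcp [ 0.4515 -0.0804  0.1184] jaw 22.06 tilt 0.03 F [-0.12 -0.26  0.77] open 0.0856 q [-20.6   9.8 -22.7  57.6  -0.   47.3]
shift now(mm) [109.4  -1.2   1.2] turn -0.14
shift after turn [109.4  -1.2   1.2]
```

step_arm(
  rows=[
    [20,-1,1,0],
    [30,0,0,0],
    [25,0,0,0],
    [0,0,0,0],
    [0,0,0,0],
  ],
)

```text
t: 8.95
eef_pos: [0.4529, -0.081, 0.044]
ee_rot: [138.2, 90.0, 160.4]
ft_force: [0.3, 0.1, -0.3]
opening: 0.0854
```

```bash
python3 plan.py .453 -.0807 .010 22.2
```

```text
t 8.95 tcp [ 0.4529 -0.081   0.044 ] jaw 22.16 tilt 0.05 F [ 0.32  0.11 -0.29] open 0.0854 q [-20.6  14.3 -29.4  46.4  -0.   47.2]
shift now(mm) [34.   0.2  0.2] turn -0.04
shift after turn [34.   0.2  0.2]
```

step_arm(
  rows=[
    [18,0,0,0],
    [15,0,0,0],
    [0,0,0,0],
    [0,0,0,0],
  ],
)

```text
t: 9.35
eef_pos: [0.4535, -0.0813, 0.0119]
ee_rot: [-41.8, 89.9, -19.6]
ft_force: [0.1, -0.1, 1.4]
opening: 0.0856
```

step_arm(
  rows=[
    [0,0,0,0],
    [0,0,0,0],
    [0,0,0,0],
    [0,0,0,0],
    [0,0,0,0],
  ],
  fingers=-1,
  grip_force=40,
)

```text
t: 9.85
eef_pos: [0.4535, -0.0813, 0.0118]
ee_rot: [-41.7, 89.9, -19.5]
ft_force: [-1.0, 0.6, 7.6]
opening: 0.0545
```

step_arm(
  rows=[
    [0,0,0,0],
    [-10,0,0,0],
    [-15,0,0,0],
    [-15,0,0,0],
    [-15,0,0,0],
  ],
)

```text
t: 10.35
eef_pos: [0.4529, -0.0811, 0.0671]
ee_rot: [-44.8, 90.0, -22.6]
ft_force: [0.4, 0.2, -0.7]
opening: 0.0545
```

step_arm(
  rows=[
    [0,0,0,0],
    [0,0,0,0],
    [0,0,0,0],
    [0,0,0,0],
    [0,0,0,0],
  ],
)

```text
t: 10.85
eef_pos: [0.4526, -0.081, 0.0652]
ee_rot: [137.3, 89.9, 159.5]
ft_force: [-0.7, 0.8, -0.2]
opening: 0.0545
```

```bash
python3 - <<'E'
from m import *
F=[]
for i in range(3):
    im=r.snapshot('side'); o=r.observe();F.append(np.r_[o['ft_force'],o['ft_torque']])
print(np.mean(F,0).round(2))
cv2.imwrite('pics/s2.png',cv2.resize(im[130:330,200:440],None,fx=3,fy=3)[:600])
E
python3 plan.py .642 .062 .13 17.5
```

```text
[-0.   -0.23 -0.72  0.01 -0.05 -0.  ]
t 11.0 tcp [ 0.4528 -0.0811  0.0655] jaw 22.21 tilt 0.03 F [ 0.1  -0.05 -1.08] open 0.0542 q [-20.6  12.8 -27.5  49.7  -0.   47.2]
shift now(mm) [-64.6  61.  229.2] turn 4.71
shift after turn [-64.6  79.6 223.5]
```

View pics/s2.png

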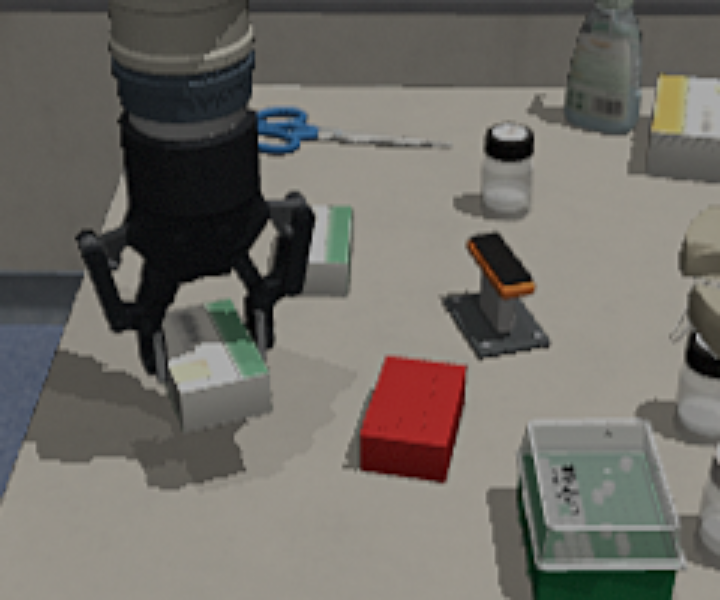

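The right box is up and level with the force at about -0.8 N, so it is the light one. Now to the stand.

step_arm(
  rows=[
    [-22,0,0,2.4],
    [-22,0,0,2.3],
    [-21,0,0,0],
    [0,13,37,0],
    [0,13,37,0],
  ],
)

```text
t: 11.5
eef_pos: [0.5166, -0.034, 0.1318]
ee_rot: [-33.4, 89.9, -16.1]
ft_force: [0.1, -1.8, 1.0]
opening: 0.0545
```

step_arm(
  rows=[
    [0,13,37,0],
    [0,13,37,0],
    [0,0,0,0],
    [0,0,0,0],
  ],
)

```text
t: 11.9
eef_pos: [0.5784, 0.0136, 0.1299]
ee_rot: [160.5, 89.9, 178.1]
ft_force: [0.5, -0.1, -1.1]
opening: 0.0543
```

```bash
python3 - <<'E'
from m import *
c=r.get_calibration('wrist');np.save('cw3.npy',c['world_to_cam']);im=r.snapshot('wrist');cv2.imwrite('pics/w3.png',im)
E
python3 plan.py .642 .062 .09 17.5
```

```text
t 11.95 tcp [0.5779 0.0131 0.1302] jaw 17.54 tilt 0.08 F [ 0.88  0.28 -0.78] open 0.0548 q [-7.  20.2 -6.  63.9 -0.  65.4]
shift now(mm) [40.1 27.3 75.9] turn 0.04
shift after turn [40.1 27.4 75.9]
```

View pics/w3.png

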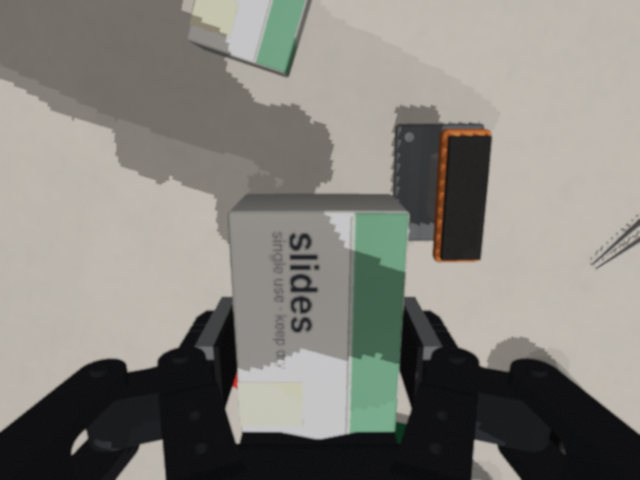

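The wrist view shows the pad with corners at about (447,136), (490,136), (482,260), (439,260), nearly parallel to the held box.

Run:
```python
from m import *
c=r.get_calibration('wrist');c['world_to_cam']=np.load('cw3.npy')
im=cv2.imread('pics/w3.png');hsv=cv2.cvtColor(im,cv2.COLOR_BGR2HSV)
P=onplane(c,[(447,136),(490,136),(482,260),(439,260)],.06)[:,:2];print(P.round(4).tolist(),P.mean(0).round(4))
d=P[0]+P[1]-P[2]-P[3];print(np.degrees(np.arctan2(d[1],d[0])),[np.linalg.norm(P[i]-P[i-1]).round(4) for i in range(4)])
m=np.zeros(im.shape[:2],bool);s=(slice(115,275),slice(425,505));m[s]=((hsv[...,1]>120)&((hsv[...,0]<20)))[s]
print(rect(c,cv2.morphologyEx(m.astype(np.uint8),cv2.MORPH_CLOSE,np.ones((45,45))),.058))
# held box top: tcp z .1302, underside .1184, top .1504
P=onplane(c,[(232,211),(409,211),(398,432),(242,432)],.1504)[:,:2];print('held',P.mean(0).round(4),[np.linalg.norm(P[i]-P[i-1]).round(4) for i in range(4)])
d=P[0]+P[1]-P[2]-P[3];print(np.degrees(np.arctan2(d[1],d[0])))
```

```text
[[0.6197, 0.0911], [0.6402, 0.0977], [0.6626, 0.0364], [0.6402, 0.0294]] [0.6407 0.0637]
109.2453351604569 [np.float64(0.065), np.float64(0.0216), np.float64(0.0652), np.float64(0.0234)]
[(array([447., 185.]), np.int32(1617), (638.5, 64.1), (25.6, 69.6), 108.0, array([0.6299, 0.0674]))]
held [0.577  0.0164] [np.float64(0.0801), np.float64(0.0529), np.float64(0.0801), np.float64(0.0554)]
107.48330728119761
```

```bash
python3 plan.py .641 .063 .085 18
```

```text
t 11.95 tcp [0.5779 0.0131 0.1302] jaw 17.54 tilt 0.08 F [ 0.88  0.28 -0.78] open 0.0548 q [-7.  20.2 -6.  63.9 -0.  65.4]
shift now(mm) [45.1 28.6 75.3] turn -0.46
shift after turn [45.1 27.9 75.5]
```

step_arm(
  rows=[
    [0,14,37,-0.5],
    [0,14,38,0],
    [20,0,0,0],
    [20,0,0,0],
    [0,0,0,0],
  ],
)

```text
t: 12.45
eef_pos: [0.6391, 0.0618, 0.0882]
ee_rot: [161.9, 89.7, 179.9]
ft_force: [-0.5, 0.3, -1.2]
opening: 0.0548
```

step_arm(
  rows=[
    [0,0,0,0],
    [0,0,0,0],
  ],
)

```text
t: 12.65
eef_pos: [0.6415, 0.0619, 0.0922]
ee_rot: [-21.8, 89.9, -3.8]
ft_force: [0.6, 0.9, -0.7]
opening: 0.0545
```

```bash
python3 plan.py .641 .063 .072 18
```

```text
t 12.65 tcp [0.6415 0.0619 0.0922] jaw 17.96 tilt 0.1 F [ 0.56  0.94 -0.69] open 0.0545 q [-1.9 27.6  0.3 62.6 -0.  70.1]
shift now(mm) [20.2  1.2 -0.2] turn -0.04
shift after turn [20.2  1.2 -0.2]
```

step_arm(
  rows=[
    [8,1,0,0],
    [6,0,0,0],
    [3,0,0,0],
    [0,0,0,0],
    [0,0,0,0],
  ],
)

```text
t: 13.15
eef_pos: [0.641, 0.0635, 0.0736]
ee_rot: [169.2, 90.0, -172.7]
ft_force: [-0.3, 0.1, -0.1]
opening: 0.0547
```

```bash
python3 plan.py .641 .063 .072 18
```

```text
t 13.15 tcp [0.641  0.0635 0.0736] jaw 18.01 tilt 0.01 F [-0.32  0.13 -0.09] open 0.0547 q [-1.8 28.4 -1.3 60.3 -0.  70.2]
shift now(mm) [ 1.6 -0.5 -0.1] turn 0.01
shift after turn [ 1.6 -0.5 -0.1]
```

step_arm(
  rows=[
    [1,0,0,0],
    [0,0,0,0],
    [0,0,0,0],
  ],
)

```text
t: 13.45
eef_pos: [0.641, 0.0635, 0.0728]
ee_rot: [-22.2, 90.0, -4.2]
ft_force: [-0.1, 0.4, -1.3]
opening: 0.0545
```

```bash
python3 - <<'E'
from m import *
F=[]
for i in range(2):
    im=r.snapshot('side'); F.append(r.observe()['ft_force'])
print(np.mean(F,0).round(2))
cv2.imwrite('pics/s3.png',cv2.resize(im[130:280,300:440],None,fx=4,fy=4))
E
python3 plan.py .641 .063 .072 18
```

```text
[-0.08 -0.36 -1.08]
t 13.55 tcp [0.641  0.0635 0.0728] jaw 18.01 tilt 0.01 F [ 0.32 -0.35 -0.97] open 0.0545 q [-1.8 28.4 -1.4 60.2  0.  70.2]
shift now(mm) [ 0.8 -0.5 -0.2] turn 0.01
shift after turn [ 0.8 -0.5 -0.2]
```

View pics/s3.png

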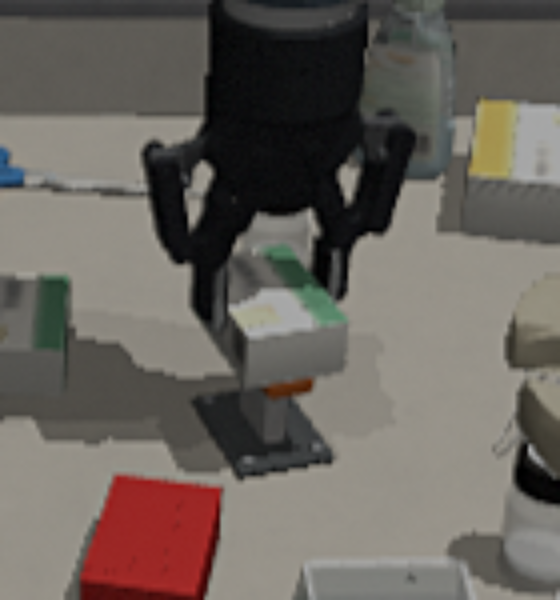

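step_arm(
  rows=[
    [1,0,0,0],
    [0,0,0,0],
    [0,0,0,0],
  ],
)

```text
t: 13.85
eef_pos: [0.6411, 0.0635, 0.0719]
ee_rot: [-13.4, 90.0, 4.6]
ft_force: [0.3, 0.4, 1.0]
opening: 0.0542
```

```bash
python3 plan.py .641 .063 .072 18
```

```text
t 13.85 tcp [0.6411 0.0635 0.0719] jaw 18.01 tilt 0.02 F [0.26 0.39 1.03] open 0.0542 q [-1.8 28.5 -1.4 60.1  0.  70.2]
shift now(mm) [-0.1 -0.5 -0.3] turn 0.01
shift after turn [-0.1 -0.5 -0.3]
```

Contact is felt (+1 N) at the expected height, so I'll release.

step_arm(
  rows=[
    [0,0,0,0],
    [0,0,0,0],
    [0,0,0,0],
    [0,0,0,0],
    [0,0,0,0],
  ],
  fingers=1,
)

```text
t: 14.35
eef_pos: [0.641, 0.0635, 0.0717]
ee_rot: [-179.5, 90.0, -161.5]
ft_force: [0.0, 1.0, -0.1]
opening: 0.0857
```

step_arm(
  rows=[
    [-8,0,0,0],
    [-15,0,0,0],
    [-20,0,0,0],
    [-20,0,0,0],
    [-10,0,0,0],
  ],
)

```text
t: 14.85
eef_pos: [0.6416, 0.0635, 0.1471]
ee_rot: [-19.6, 89.8, -1.6]
ft_force: [0.9, 0.8, 0.2]
opening: 0.0855
```

```bash
python3 - <<'E'
from m import *
c=r.get_calibration('wrist');np.save('cw4.npy',c['world_to_cam']);im=r.snapshot('wrist');cv2.imwrite('pics/w4.png',im)
im=r.snapshot('side')
cv2.imwrite('pics/s4.png',cv2.resize(im[130:280,260:440],None,fx=4,fy=4))
E
python3 plan.py .505 .1395 .17 0
```

```text
t 14.95 tcp [0.6417 0.0635 0.1465] jaw 18.01 tilt 0.17 F [ 0.08 -0.43  1.18] open 0.0858 q [-1.8 25.8  5.5 69.5  0.  70.2]
shift now(mm) [ -23.9  114.5 -106.5] turn 18.01
shift after turn [ -23.9   76.  -136.6]
```

View pics/s4.png

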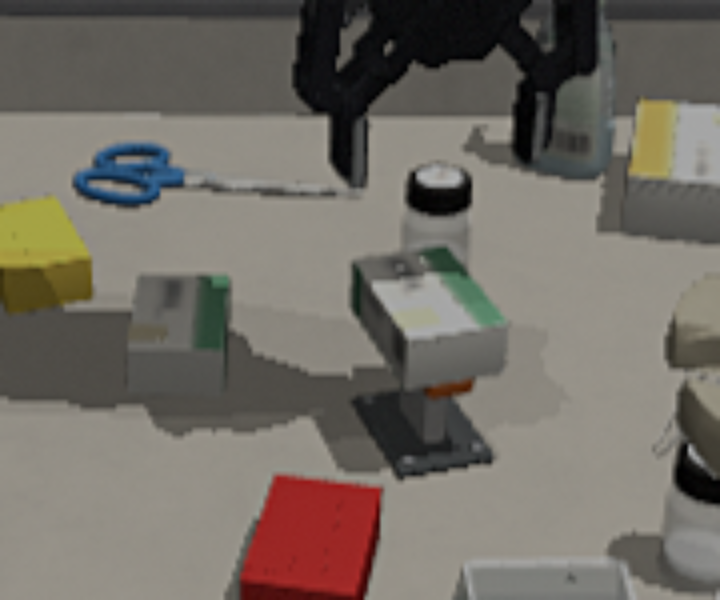

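View pics/w4.png

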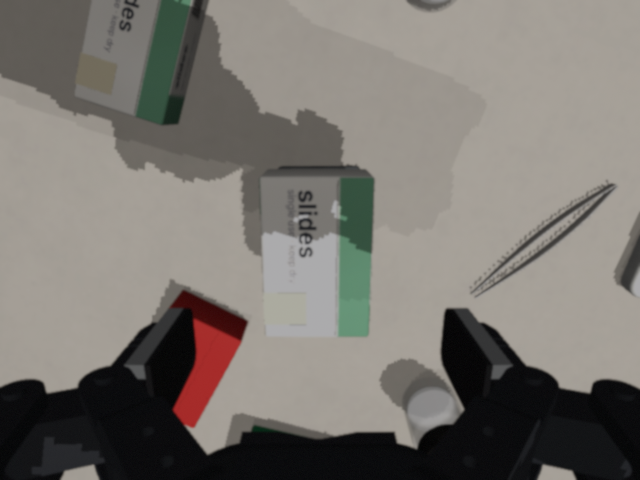

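Both views show the light box level on the stand. Next I'll verify its centre and head for the left box.

Run:
```python
from m import *
c=r.get_calibration('wrist');c['world_to_cam']=np.load('cw4.npy')
P=onplane(c,[(261,176),(374,176),(370,337),(265,337)],.092)[:,:2];print(P.mean(0).round(4),[np.linalg.norm(P[i]-P[i-1]).round(4) for i in range(4)])
d=P[0]+P[1]-P[2]-P[3];print(np.degrees(np.arctan2(d[1],d[0])))
```

```text
[0.6401 0.0639] [np.float64(0.0849), np.float64(0.0533), np.float64(0.085), np.float64(0.0556)]
107.90925694207581
```

step_arm(
  rows=[
    [-24,0,0,0],
    [0,38,-35,0],
    [0,38,-36,0],
    [0,38,-36,0],
    [0,0,0,6],
  ],
)

```text
t: 15.45
eef_pos: [0.5039, 0.1378, 0.1682]
ee_rot: [162.1, 89.8, 174.2]
ft_force: [-0.2, -0.5, 0.0]
opening: 0.085
```

step_arm(
  rows=[
    [0,0,0,6],
    [0,0,0,6],
    [20,0,0,0],
    [30,0,0,0],
    [0,0,0,0],
  ],
)

```text
t: 15.95
eef_pos: [0.5071, 0.1355, 0.115]
ee_rot: [-174.0, 89.6, -174.0]
ft_force: [-0.8, 0.0, 0.3]
opening: 0.0853
```

```bash
python3 - <<'E'
from m import *
c=r.get_calibration('wrist');np.save('cw5.npy',c['world_to_cam']);im=r.snapshot('wrist');cv2.imwrite('pics/w5.png',im)
E
python3 plan.py .505 .1395 .10 0
```

```text
t 16.0 tcp [0.5081 0.1356 0.117 ] jaw 0.01 tilt 0.26 F [ 0.37  0.26 -0.68] open 0.0854 q [  5.8  16.1 -14.2  59.9  -0.   95.8]
shift now(mm) [17.   3.9 -3. ] turn 0.01
shift after turn [17.   3.9 -3. ]
```

View pics/w5.png

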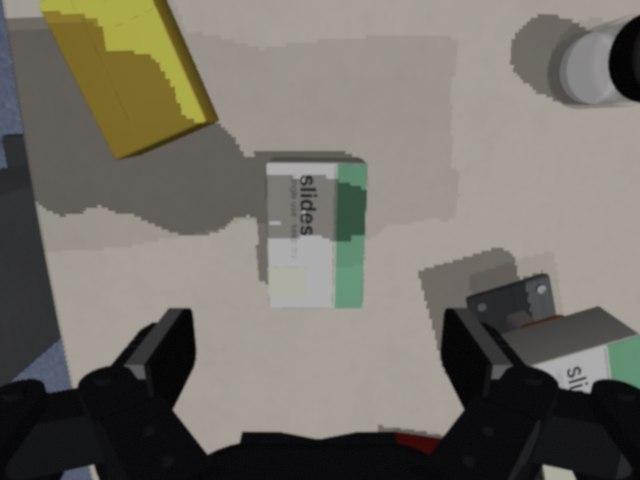

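The wrist view shows the left box at about (267–367, 162–307), aligned. Descending, with about 35 mm of clearance to the box on the stand.

step_arm(
  rows=[
    [15,4,-3,0],
    [30,0,0,0],
    [25,0,0,0],
    [0,0,0,0],
    [0,0,0,0],
  ],
)

```text
t: 16.5
eef_pos: [0.507, 0.1398, 0.0498]
ee_rot: [2.4, 90.0, 2.4]
ft_force: [0.7, -0.5, 0.1]
opening: 0.0856
```

```bash
python3 - <<'E'
from m import *
c=r.get_calibration('wrist');c['world_to_cam']=np.load('cw5.npy')
P=onplane(c,[(267,163),(367,163),(362,307),(270,307)],.032)[:,:2];print(P.mean(0).round(4),[np.linalg.norm(P[i]-P[i-1]).round(4) for i in range(4)])
E
python3 plan.py .505 .1395 .010 0
```

```text
[0.5047 0.1398] [np.float64(0.0841), np.float64(0.0534), np.float64(0.0839), np.float64(0.0542)]
t 16.5 tcp [0.507  0.1398 0.0498] jaw 0.01 tilt 0.02 F [ 0.68 -0.52  0.07] open 0.0856 q [  6.3  19.4 -20.4  50.1  -0.   96.3]
shift now(mm) [39.8 -0.3 -2. ] turn 0.01
shift after turn [39.8 -0.3 -2. ]
```

step_arm(
  rows=[
    [20,0,-2,0],
    [18,0,0,0],
    [0,0,0,0],
    [0,0,0,0],
  ],
)

```text
t: 16.9
eef_pos: [0.5054, 0.1399, 0.0123]
ee_rot: [5.8, 89.9, 5.8]
ft_force: [0.3, 0.5, 0.3]
opening: 0.0854
```

step_arm(
  rows=[
    [0,0,0,0],
    [0,0,0,0],
    [0,0,0,0],
    [0,0,0,0],
    [0,0,0,0],
  ],
  fingers=-1,
  grip_force=45,
)

```text
t: 17.4
eef_pos: [0.5053, 0.1399, 0.012]
ee_rot: [6.2, 89.9, 6.2]
ft_force: [-0.9, 0.1, 7.7]
opening: 0.0543
```

step_arm(
  rows=[
    [-10,0,0,0],
    [-20,0,0,0],
    [-30,0,0,0],
    [-30,0,0,0],
    [-30,0,0,0],
  ],
)

```text
t: 17.9
eef_pos: [0.504, 0.1398, 0.1324]
ee_rot: [-172.8, 90.0, -172.8]
ft_force: [1.1, 0.6, -3.4]
opening: 0.0542
```

step_arm(
  rows=[
    [-20,0,0,0],
    [-10,0,0,0],
    [0,0,0,0],
    [0,0,0,0],
    [0,0,0,0],
  ],
)

```text
t: 18.4
eef_pos: [0.5039, 0.1397, 0.1594]
ee_rot: [-174.0, 89.9, -174.0]
ft_force: [-0.8, -0.1, -3.7]
opening: 0.0547
```

```bash
python3 plan.py .5235 -.330 .162 0
```

```text
t 18.4 tcp [0.5039 0.1397 0.1594] jaw 0.01 tilt 0.13 F [-0.79 -0.1  -3.67] open 0.0547 q [  6.3  14.1 -10.4  65.6   0.   96.3]
shift now(mm) [  -2.5 -469.7   19.6] turn 0.01
shift after turn [  -2.5 -469.7   19.6]
```

step_arm(
  rows=[
    [0,-15,1,0],
    [0,-25,1,0],
    [0,-30,1,0],
    [0,-30,1,0],
    [0,-30,1,0],
  ],
)

```text
t: 18.9
eef_pos: [0.5091, 0.0081, 0.16]
ee_rot: [-178.0, 89.9, -178.0]
ft_force: [-0.1, -0.4, -4.1]
opening: 0.0544
```

step_arm(
  rows=[
    [0,-30,1,0],
    [0,-30,1,0],
    [0,-30,1,0],
    [0,-30,1,0],
    [0,-30,1,0],
  ],
)

```text
t: 19.4
eef_pos: [0.5139, -0.142, 0.16]
ee_rot: [163.5, 89.9, 163.5]
ft_force: [-0.0, 0.6, -4.0]
opening: 0.0542
```

step_arm(
  rows=[
    [0,-30,2,0],
    [0,-30,2,0],
    [0,-30,2,0],
    [0,-30,2,0],
    [0,-30,2,0],
  ],
)

```text
t: 19.9
eef_pos: [0.5238, -0.292, 0.1597]
ee_rot: [149.6, 89.9, 149.6]
ft_force: [1.0, -0.5, -4.4]
opening: 0.0547
```

step_arm(
  rows=[
    [0,-25,0,0],
    [0,-10,0,0],
    [0,-5,0,0],
    [0,0,0,0],
    [0,0,0,0],
  ],
)

```text
t: 20.4
eef_pos: [0.5245, -0.3294, 0.1606]
ee_rot: [120.6, 90.0, 120.7]
ft_force: [-0.3, -0.0, -3.8]
opening: 0.0543
```

step_arm(
  rows=[
    [0,0,0,0],
    [0,0,0,0],
    [0,0,0,0],
    [0,0,0,0],
    [0,0,0,0],
  ],
)

```text
t: 20.9
eef_pos: [0.5246, -0.3301, 0.1608]
ee_rot: [-58.0, 90.0, -57.9]
ft_force: [0.2, 0.4, -4.6]
opening: 0.0543
```

```bash
python3 - <<'E'
from m import *
cv2.imwrite('pics/s6.png',r.snapshot('side'));cv2.imwrite('pics/t6.png',r.snapshot('top'))
E
python3 plan.py .5235 -.330 .162 0
```

```text
t 21.0 tcp [ 0.5246 -0.3302  0.1607] jaw 0.01 tilt 0.0 F [ 0.55 -0.9  -3.66] open 0.0542 q [-39.9  23.1   3.2  70.1  -0.   50.1]
shift now(mm) [-1.3  0.2 -1.1] turn 0.01
shift after turn [-1.3  0.2 -1.1]
```

View pics/s6.png

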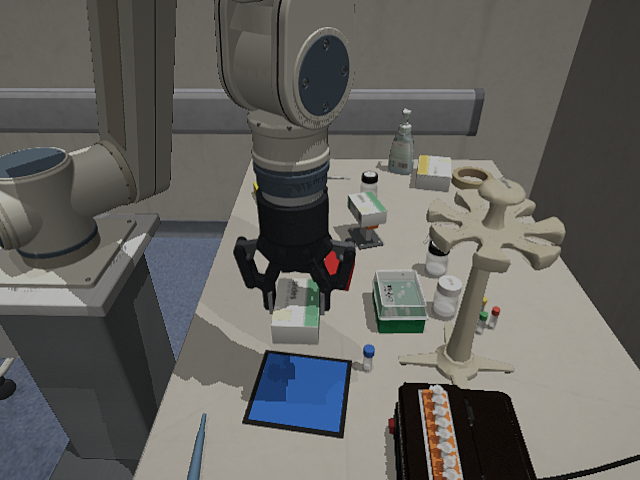

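View pics/t6.png

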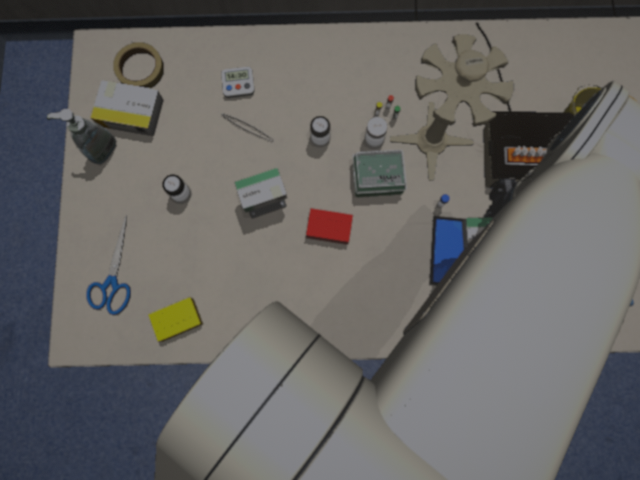

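The side view shows the heavy box held level over the mat at about (297,310), with the light box level on the stand at (367,207). In the top view the jar, vial and tip box are where they started. Handing in.

Run:
```python
from bench import r
o=r.observe();print(o['t'],abs(o['joint_vel']).max(),o['ft_force'].round(2))
print(r.close_job())
```

```text
21.0 0.07857270000689885 [ 0.55 -0.9  -3.66]
the job is handed in; nothing more can be done
None
```

The job is handed in at 21 s of the 72 s allowed; `close_job()` reported no verdict.

**Weighing:** I lifted the left box about 5 cm. It read about 3.7 N (0.38 kg), so it is the full one, and I set it back flat. The right box read about 0.7–1.1 N, so it is the nearly empty one.

**Light box on the stand:** The right box is on the orange bar and released. My last wrist measurement put its centre at (0.640, 0.064), against a pad centre of (0.641, 0.063). It lay within about 1.5° of the bar and looked level in the side and wrist views.

**Heavy box over the mat:** The left box is held level and still at (0.525, -0.330). I measured the mat centre at (0.5235, -0.330). The underside is about 149 mm above the table, worked out from the tool height.

**Bystanders:** They look unmoved by eye in the final top view; I did not re-measure them.

**Small disagreements:**
- The top and side cameras differed by 2–5 mm in y. I used the wrist view to settle it for the boxes and stand, and the top and side views agreed on the mat.
- I gave one turn row too many on the first approach and corrected it before touching anything.

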